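Check the griddle with the surface thermometer

ROBOT

A 7-joint arm with a two-finger parallel gripper is mounted at the origin on a cart in front of the work surface, level with it; the furniture and walls round the work are solid. World frame = base frame: x ahead of the robot, y to its left, z up, the work surface at z = 0. Lengths are in m, angles in rad, forces in N, time in s.
With the tool pointing down it reaches from about 0.425 to 0.925 m from the base axis. Payload 6.8 kg.
Tool frame: the origin (TCP) lies at the very end of the fingers, on their centre line; the grasp point (between the pads) lies 19 mm behind it; z points along the fingers, y is the line along which they close (so a half turn about z gives the same grasp; the last joint's range is limited). The gripper opens to 85 mm and grips with 20 to 120 N. Pads are 22 mm wide; open, the fingers measure 114 mm over their backs; the gripper's body (76 mm by 85 mm) begins 54 mm behind the grasp point. The pads swing forward as they close: fully open they stand 13 mm farther back than shut.
Start: joints at [1.011, 0.477, 0.022, 1.555, -0.011, 1.109, -0.083], TCP at [0.295, -0.607, 0.231] pointing down, gripper open.
Joint ranges: [-2.96, 2.96], [-0.34, 2.1], [-1.41, 1.46], [0.24, 2.44], [-1.37, 4.51], [0.17, 1.92], [-2.96, 2.96]. Speed limits (rad/s): [2.39, 2.39, 3.14, 3.14, 3.14, 3.14, 3.14].

INTERFACE

Orientations are given as a unit quaternion [w, x, y, z].
In Python, from station import bot gives the robot as it stands. The module is installed in compiled form; this text tells all that it offers.
- The arm moves only by the shell command python3 -m jog 'ROWS' [OPENING] [FORCE]. ROWS is JSON, a list of rows, each a list of 4 numbers: the shift along the tool's x, y, z in cm, then the turn about the tool's z in rad. In form: [[x, y, z, spin], ...]. A call has 1 to 20 rows; each row is the pose to reach, as a shift and turn from the pose commanded when the call began, along the tool's axes at that moment; what a row does not reach only later rows make up. A row lasts 1/12 s, in which the tool goes at most 41.7 mm and 7.16 degrees, less where a joint would pass 70% of its speed; a pose out of reach is approached as far as the arm can. A call with a gripper value outside its range is refused whole. OPENING is the closure, from -1 (fully open) to 1 (shut), set as the call begins (- or left out, the last holds). The fingers move at their own pace and stop on an object; FORCE is the grip in N (left out, the last holds). Time passes only in rows, so rows that repeat a pose let the fingers close. It gives the time, the measured TCP pose, the force, the opening and the grip force at its end, in the units of the state.
- bot.get_obs(): the state, without advancing time (a new reading comes with each control period).
- bot.read_camera(name): name is "scene" or "top"; returns a dict with "pixels" (420x560x3 uint8, red, green, blue), "depth" (420x560 float32, m along the optical axis (not along the pixel's ray), 0 where there is no reading), "fovy" (degrees; the focal length in pixels is half the picture's height over the tangent of half this angle, whatever the lens; pixels are square), "cx", "cy" (the principal point, pixels), "pose" (4x4, takes a point from camera to world coordinates). Camera axes: x right, y down, z forward; pixel columns grow to the right and rows downward; lengths in m; the calibration is good to about 2 mm. A picture is of the moment at which its call begins.
- bot.hand_in(): hands the job in; it is judged then, once.
The state is a dict: "t": time; "q": joint angles; "joint_vel": joint speeds; "joint_torque": joint torques, N m; "eef_pos": TCP position; "tool_rot": TCP orientation; "contact_force": force on the tool from outside, world axes, zero at the start; "torque": the same for the moment, N m; "gripper_width": opening from 0.0 (shut) to 1.0 (fully open); "grasp_force": force on a finger pad.
Only numpy, scipy, OpenCV 4.12 (cv2) and the standard library are available. Lean on these libraries where they do the work, as an engineer would, in place of code of your own. Each camera call takes 0.05 s, during which the arm holds its last target. There are 200 camera calls.

TASK

The griddle was unplugged a while ago and I want to know whether its plate is cool enough to put away: lift the surface thermometer up and off its forked hook, set its copper foot down inside the ring marked on the plate, square to the sloping plate and not touching the plate anywhere else, and press lightly until the sprung foot is pushed in about half way. Keep it still like that for three seconds while the reading settles, and finish still holding it there so that I can read it. Keep the gripper off the griddle, which may be hot, and leave the other things where they are.

Things in the scene. Friction and masses are not known exactly. Their poses are not given: they have to be found in the camera images.
- thermometer: Surface thermometer, 179 mm long, 0.12 kg, hanging upright in either one of the stand's two forked hooks. Origin: centre of the underside of its grey collar (36 mm across, 5 mm thick), which rests on the prongs; z up along the handle, -x is the display side. Below the collar: neck 14 mm across for 13 mm, thin steel stem, then from 69 to 90 mm down a sleeve 14 mm across, and the foot.
- handle (a point): Middle of the thermometer's black handle, on its axis, 45 mm above the collar's underside: the place to grip. The handle is 26 mm wide along the thermometer's y and 22 mm along x, and reaches from 40 mm below to 29 mm above this point.
- sensor (a joint): How far the sprung foot is pushed into the sleeve: 0 = fully out, 0.012 = stop. The spring gives about 1 N at the start and 0.5 N more for each mm: 4 N at half way (0.006 m), 7 N at the stop.
- sensor_face (a point): Centre of the flat copper foot (12 mm across) at the lower end of the thermometer, on its axis, 105 mm below the collar's underside (150 mm below handle) when the foot is fully out.
- griddle_plate: The griddle's dark cooking plate, fixed, 170 mm deep, 222 mm wide, sloping 12 degrees down to the gutter at its front (the side with the thermostat knob, towards the robot). Origin: middle of its surface, about 66 mm above the worktop. z is the plate's normal (12 degrees from vertical), x points up the slope to the back, y left along the plate. Side and back rims stand 12 mm above the surface.
- ring (a point): Centre of the pale ring (34 mm across, with four short ticks outside it) marked flat on the plate, at the plate's middle.
- griddle: The whole tabletop griddle, fixed, steel and black, 210 mm deep by 250 mm wide (304 mm over the side handles), about 100 mm high at the back. Origin on the worktop under its middle; x points to its back, z up. Overhead, a wall cabinet hangs 0.46 m above the worktop; its front runs from about x = 0.66 at y = 0 to x = 0.53 at y = -0.5: keep the wrist on the near side of it.
- tool_stand: Fixed tool stand: wooden base 105 by 205 mm, a bent dark steel bar 140 mm high, and two forked hooks side by side, pointing to the stand's -x (towards the robot), their seats at x = -0.035, y = +0.055 and -0.055, z = 0.140. Origin: centre of the base's underside, z up. The crossbar runs 55 mm behind the seats, no higher than they are.
- hook_left (a point): Seat of the stand's left (+y) forked hook, where a collar's underside rests. Two level prongs, 18 mm apart inside, end 26 mm in front of the seat (stand's -x), where they turn up 12 mm above it: a collar must be lifted more than 12 mm before it is drawn out to the stand's -x.
- hook_right (a point): Seat of the stand's right (-y) forked hook, the same as the left one. On the side wall left of the stand hangs a picture in a thick frame, higher up: do not let wrist or elbow swing out to the left of the stand.
- scraper: Griddle scraper with a round wooden handle and a 64 mm steel blade, hanging by the same kind of collar in the other hook. Origin: underside of its collar; handle to 84 mm above it, blade down to 98 mm below. Not to be moved.
- cup: White cup with a red rim line, 62 mm across and 52 mm high, standing behind, between stand and griddle. Origin: centre of its underside. Not to be moved.
- tin: Round pale tin with a knobbed lid, 70 mm across, 85 mm high, standing behind the tool stand. Origin: centre of its underside. Not to be moved.
Things that resemble listed ones, but are neither listed nor needed, are in the scene too. What is shaped like the thermometer but blue or purple is not meant.

How it is judged:
By the outcome, as a careful person would: the job done as asked, in the order asked, and still so for the second after the job is handed in, while the arm keeps its last pose, push and grip.
It also fails if it takes over 45 s, if anything falls off the work surface, if the arm or the gripper's body presses on something with over 40 N, if the wrist force passes 120 N, or if a joint passes its speed limit or range.

## Working session

There is one attempt and no reset: what is moved stays moved. The work goes in short steps, Python scripts to look and compute and a shell command to move; the robot and the scene stay as the last step left them, time stands still between calls to the robot, and variables do not carry over. Pictures are saved under pics/ and viewed, at most 10 in all, crops included, and the job is handed in when it is done.

```bash
mkdir -p pics; cat > h.py <<'E'
import numpy as np, cv2, pickle
from station import bot
from scipy.spatial.transform import Rotation as R
def grab(name):
    c=bot.read_camera(name); pickle.dump(c,open(f'{name}.pkl','wb')); return c
def load(name): return pickle.load(open(f'{name}.pkl','rb'))
def f(c): return 210/np.tan(np.radians(c['fovy'])/2)
def ray(c,u,v):
    d=np.array([(u-c['cx'])/f(c),(v-c['cy'])/f(c),1.]); return c['pose'][:3,3], c['pose'][:3,:3]@d
def pt(c,u,v,z=None):
    o,d=ray(c,u,v)
    k=c['depth'][int(round(v)),int(round(u))] if z is None else (z-o[2])/d[2]
    return o+k*d
def cloud(c):
    v,u=np.mgrid[:420,:560]; z=c['depth']
    P=np.stack([(u-c['cx'])/f(c)*z,(v-c['cy'])/f(c)*z,z],-1)
    return P@c['pose'][:3,:3].T+c['pose'][:3,3]
def proj(c,p):
    q=c['pose'][:3,:3].T@(np.asarray(p)-c['pose'][:3,3]); return q[:2]/q[2]*f(c)+[c['cx'],c['cy']]
def Rt():
    o=bot.get_obs(); w,x,y,z=o['tool_rot']; return np.array(o['eef_pos']),R.from_quat([x,y,z,w]).as_matrix()
E
python3 - <<'E'
from h import *
for n in('scene','top'):
    c=grab(n); cv2.imwrite(f'pics/{n}0.png',c['pixels'][...,::-1]); print(n,c['fovy'],c['cx'],c['cy'],c['pose'].round(3).tolist())
print(bot.get_obs())
E
```

```text
scene 54.16185619052081 273.6536239326577 203.7712429898373 [[-0.48, -0.655, 0.583, 0.003], [-0.877, 0.346, -0.334, 0.207], [0.017, -0.672, -0.741, 0.839], [0.0, 0.0, 0.0, 1.0]]
top 57.409998359872255 284.2886231952402 202.8246213546035 [[0.004, -0.982, 0.189, 0.409], [-1.0, -0.005, -0.002, -0.099], [0.002, -0.189, -0.982, 0.954], [0.0, 0.0, 0.0, 1.0]]
{'t': 0.1, 'q': array([ 1.0108798 ,  0.47778485,  0.02233536,  1.55630896, -0.01147261,
        1.10934847, -0.0831036 ]), 'joint_vel': array([-0.00032082, -0.00039037, -0.00087818, -0.0036745 ,  0.00119844,
       -0.00087908,  0.00080096]), 'joint_torque': array([ 4.57288435e-03, -5.97757065e+01,  1.61362141e+00, -2.81950897e+01,
        1.28423574e-02,  5.04759126e-03, -3.10243308e-05]), 'eef_pos': array([ 0.29446079, -0.6067959 ,  0.23039604]), 'tool_rot': array([-8.19098748e-04,  9.74586721e-01,  2.24008890e-01, -2.64439122e-04]), 'contact_force': array([ 0.07523921, -0.34739733, -0.8118182 ]), 'torque': array([-0.03117201,  0.00667984,  0.00392688]), 'grasp_force': 0.0, 'gripper_width': 0.9971820401505062}
```

View pics/scene0.png

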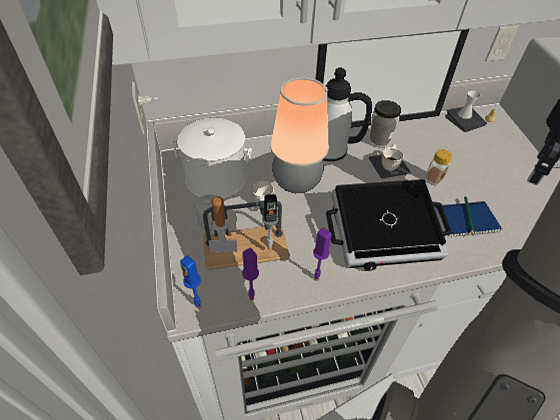

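View pics/top0.png

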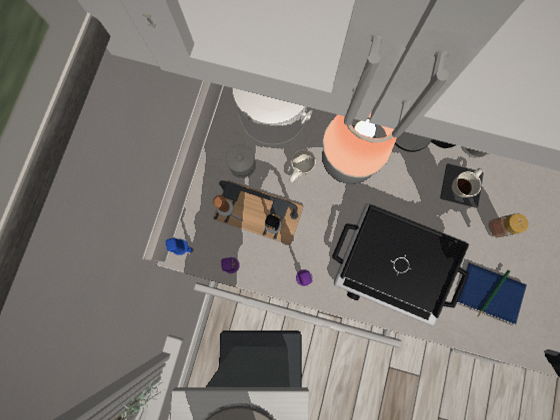

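The scene view shows the black-handled thermometer with its display at (269,207), in the right hook. The scraper, with its wooden handle, is at (218,210). The lookalikes are blue (190,275), purple (250,270) and purple (322,245). In the top view the thermometer is at (272,222), the scraper at (221,203) and the ring at (401,265). I choose the black one with the grey collar.

The jog can't tilt the tool. I'll pivot the thermometer in a light grip by pulling its collar against the hook's upturned tips, so the top leans to the stand's -x. Next I measure.

```bash
python3 - <<'E'
from h import *
s=load('scene');t=load('top')
def crop(c,u0,v0,w,h,k): return cv2.resize(c['pixels'][v0:v0+h,u0:u0+w,::-1],None,fx=k,fy=k,interpolation=cv2.INTER_CUBIC)
a=crop(s,195,180,100,100,4); b=crop(t,200,165,100,100,4)
cv2.imwrite('pics/crop1.png',np.hstack([a,b]))
# ring & plate plane by depth
for n,c,(u,v) in(('s',s,(390,219)),('t',t,(401,265))):
    P=cloud(c); g=c['pixels'].astype(int)
    m=np.zeros((420,560),bool); m[v-35:v+35,u-35:u+35]=1
    Q=P[m&(c['depth']>0)]; cen=np.median(Q,0); 
    for _ in range(5):
        _,_,V=np.linalg.svd(Q-Q.mean(0),full_matrices=False); n_=V[2]*np.sign(V[2,2]); Q=Q[abs((Q-Q.mean(0))@n_)<.004]
    print(n,'plane',Q.mean(0).round(4),n_.round(4),'tilt',np.degrees(np.arccos(n_[2])),'yaw uphill',np.degrees(np.arctan2(-n_[1],-n_[0])),len(Q))
    lum=g.max(2); mk=np.zeros_like(m); mk[v-14:v+14,u-14:u+14]=1; mk&=lum>110
    vv,uu=np.nonzero(mk); (x,y),(w,h),_=cv2.minAreaRect(np.c_[uu,vv].astype(np.float32)); print('ring px',uu.mean(),vv.mean(),x,y,w,h)
    o,d=ray(c,uu.mean(),vv.mean()); k=((Q.mean(0)-o)@n_)/(d@n_); print('ring',(o+k*d).round(4))
# thermometer points: cloud at heights
for n,c,box in(('s',s,(255,190,290,235)),('t',t,(255,205,292,240)),('s scr',s,(207,192,230,235)),('t scr',t,(210,190,235,215))):
    P=cloud(c)[box[1]:box[3],box[0]:box[2]].reshape(-1,3)
    for z0,z1 in((.135,.15),(.15,.17),(.17,.195),(.195,.23)):
        q=P[(P[:,2]>z0)&(P[:,2]<z1)]
        if len(q)>3: print(n,z0,len(q),q.mean(0).round(4),q.min(0).round(3),q.max(0).round(3))
E
```

```text
s plane [ 0.4368 -0.373   0.0657] [-0.2032  0.0804  0.9758] tilt 12.624450989310851 yaw uphill -21.585893945608355 4407
ring px 388.86046511627904 219.06976744186048 388.92303466796875 218.61537170410156 14.976905822753906 12.203404426574707
ring [ 0.4346 -0.3689  0.0649]
t plane [ 0.4392 -0.3689  0.0645] [-0.1957  0.0797  0.9774] tilt 12.198335791240654 yaw uphill -22.160851922312723 4600
ring px 399.92452830188677 263.1509433962264 400.75006103515625 264.75 15.811386108398438 16.127614974975586
ring [ 0.4402 -0.3662  0.0645]
s 0.135 195 [ 0.5298 -0.0751  0.1426] [ 0.487 -0.124  0.135] [ 0.578 -0.055  0.15 ]
s 0.15 78 [ 0.5069 -0.0718  0.1593] [ 0.488 -0.087  0.15 ] [ 0.521 -0.055  0.169]
s 0.17 101 [ 0.5079 -0.073   0.1822] [ 0.502 -0.086  0.17 ] [ 0.522 -0.063  0.195]
s 0.195 157 [ 0.512  -0.0743  0.2088] [ 0.502 -0.09   0.195] [ 0.529 -0.063  0.216]
t 0.135 272 [ 0.5351 -0.0844  0.1412] [ 0.488 -0.115  0.135] [ 0.561 -0.055  0.15 ]
t 0.15 19 [ 0.5042 -0.0762  0.158 ] [ 0.488 -0.089  0.15 ] [ 0.516 -0.056  0.169]
t 0.17 21 [ 0.5079 -0.0779  0.1828] [ 0.504 -0.089  0.171] [ 0.517 -0.064  0.194]
t 0.195 155 [ 0.5162 -0.0759  0.2111] [ 0.504 -0.09   0.195] [ 0.53  -0.062  0.215]
s scr 0.135 204 [0.5626 0.0233 0.143 ] [ 0.521 -0.015  0.135] [0.616 0.049 0.15 ]
s scr 0.15 59 [0.5433 0.0296 0.1589] [0.522 0.018 0.15 ] [0.554 0.048 0.17 ]
s scr 0.17 92 [0.5454 0.0293 0.1824] [0.541 0.015 0.171] [0.557 0.039 0.195]
s scr 0.195 172 [0.5481 0.028  0.2149] [0.539 0.015 0.195] [0.562 0.039 0.226]
t scr 0.135 219 [0.5667 0.0219 0.1423] [0.539 0.008 0.135] [0.594 0.047 0.147]
t scr 0.15 12 [0.5494 0.0205 0.1607] [0.544 0.016 0.153] [0.561 0.029 0.169]
t scr 0.17 36 [0.5483 0.0217 0.1824] [0.543 0.016 0.171] [0.561 0.035 0.195]
t scr 0.195 147 [0.5528 0.0262 0.2193] [0.542 0.016 0.195] [0.565 0.04  0.227]
```

View pics/crop1.png

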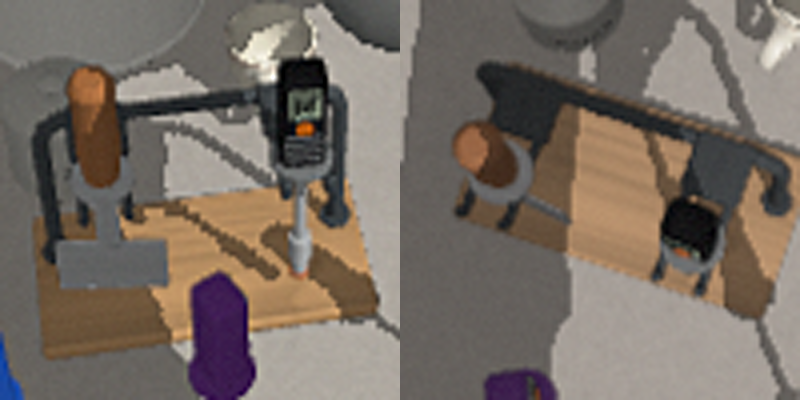

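The left crop shows the thermometer with its display, grey collar and copper foot at crop (300,272), in the right hook. The top crop shows the same one at (690,230). The choice is confirmed. Now I refine the axis, yaw and ring.

```bash
python3 - <<'E'
from h import *
s=load('scene');t=load('top')
for n,c,box in(('s',s,(255,190,290,235)),('t',t,(255,205,292,240))):
    P=cloud(c)[box[1]:box[3],box[0]:box[2]].reshape(-1,3); q=P[P[:,2]>.209]
    print(n,'top',len(q),q[:,2].max(),cv2.minAreaRect((q[:,:2]*1000).astype(np.float32)))
for n,c in(('s',s),('t',t)):
    P=cloud(c); m=(P[...,2]>.115)&(P[...,2]<.147)&(c['pixels'].max(2)<110)
    d=(P[...,:2]-[.517,-.076])@np.array([[.947,.322],[-.322,.947]]).T
    # d: stand axes approx with yaw -18.8
    d=(P[...,:2]-[.517,-.076])@np.array([[.947,.322],[-.322,.947]])
    q=P[m&(d[...,0]>.04)&(d[...,0]<.08)&(d[...,1]>-.06)&(d[...,1]<.17)]
    vx,vy,x0,y0=cv2.fitLine((q[:,:2]*1000).astype(np.float32),cv2.DIST_HUBER,0,.01,.01).ravel()
    print(n,'bar',len(q),np.degrees(np.arctan2(vy,vx))%180-90, x0,y0)
for n,c,(u,v) in(('s',s,(390,219)),('t',t,(401,265))):
    P=cloud(c);Q=P[v-30:v+30,u-30:u+30].reshape(-1,3);_,_,V=np.linalg.svd(Q-Q.mean(0),full_matrices=False);nn=V[2]
    lum=c['pixels'].max(2).astype(np.uint8); w=np.zeros_like(lum); w[v-22:v+22,u-22:u+22]=lum[v-22:v+22,u-22:u+22]
    m=(w>85).astype(np.uint8); cnt=max(cv2.findContours(cv2.morphologyEx(m,cv2.MORPH_CLOSE,np.ones((3,3))),0,1)[0],key=cv2.contourArea)
    h=cv2.convexHull(cnt).reshape(-1,2); print(n,cv2.boundingRect(cnt))
    W=[]
    for uu,vv in h:
        o,d=ray(c,uu,vv); W.append(o+d*((Q.mean(0)-o)@nn)/(d@nn))
    W=np.array(W);(x,y),r=cv2.minEnclosingCircle((W[:,:2]*1000).astype(np.float32)); print('ring',x,y,'r',r,W[:,2].mean())
p,A=Rt(); yaw=np.arctan2(A[1,0],A[0,0]); print('tool yaw',np.degrees(yaw))
for z in(.30,.166): print((A.T@(np.array([.517,-.076,z])-p)*100).round(1))
E
```

```text
s top 101 0.8390900967715127 ((261.42279052734375, 57.292442321777344), (25.194242477416992, 596.6410522460938), 62.23814392089844)
t top 139 0.9544266391413938 ((468.7519226074219, -79.83675384521484), (122.83350372314453, 26.155324935913086), 5.470737934112549)
s bar 263 -18.464088 585.1221 -37.326847
t bar 529 -18.490768 584.42584 -42.939075
s (380, 210, 18, 18)
ring 437.74078369140625 -362.53924560546875 r 46.31746292114258 0.07420100208814677
t (391, 255, 20, 20)
ring 437.4245300292969 -375.12677001953125 r 63.91388702392578 0.07147666892416173
tool yaw 25.889225474038273
[ 43.2 -38.   -6.9]
[ 43.2 -38.    6.5]
```

```bash
python3 -m jog '[[0,0,-3.5,0],[2,-2,-6.9,0.05],[5,-4,-6.9,0.1],[8,-7,-6.9,0.15],[11,-9.5,-6.9,0.2],[14,-12,-6.9,0.25],[17,-14.8,-6.9,0.3],[20,-17.5,-6.9,0.35],[23,-20,-6.9,0.4],[26,-22.8,-6.9,0.45],[29,-25.4,-6.9,0.5],[32,-28,-6.9,0.55],[35,-30.6,-6.9,0.6],[38,-33.3,-6.9,0.66],[41,-36,-6.9,0.72],[43.2,-38,-6.9,0.775],[43.2,-38,-6.9,0.775],[43.2,-38,-6.9,0.775]]' -1 20
python3 - <<'E'
from h import *
s=load('scene');t=load('top')
for n,c,box in(('s',s,(255,190,290,235)),('t',t,(255,205,292,240))):
    P=cloud(c)[box[1]:box[3],box[0]:box[2]].reshape(-1,3); q=P[(P[:,2]>.209)&(P[:,2]<.23)]
    print(n,'top',len(q),q[:,2].max(),cv2.minAreaRect((q[:,:2]*1000).astype(np.float32)))
for n,c,(u,v) in(('s',s,(388.5,218.5)),('t',t,(400.6,264.6))):
    P=cloud(c);i,j=int(v),int(u);Q=P[i-35:i+35,j-35:j+35].reshape(-1,3);Q=Q[Q[:,2]<.2]
    for _ in range(5):
        _,_,V=np.linalg.svd(Q-Q.mean(0),full_matrices=False);nn=V[2];Q=Q[abs((Q-Q.mean(0))@nn)<.004]
    o,d=ray(c,u,v);print('ring',o+d*((Q.mean(0)-o)@nn)/(d@nn))
p,A=Rt(); print(p,np.degrees(np.arctan2(A[1,0],A[0,0])),bot.get_obs()['q'].round(2))
E
```

```text
t: 1.6
eef_pos: [0.5177, -0.0747, 0.2999]
tool_rot: [-0.0, 0.987, -0.159, -0.0]
contact_force: [-0.7, -0.7, -0.9]
gripper_width: 1.0
grasp_force: 0.0
s top 96 0.21607426654926298 ((515.3558959960938, -76.21605682373047), (25.246110916137695, 22.4295597076416), 60.77124786376953)
t top 134 0.215270562973362 ((517.1881713867188, -75.84030151367188), (25.076982498168945, 22.134117126464844), 70.71160125732422)
ring [ 0.43626812 -0.36903752  0.065345  ]
ring [ 0.43698591 -0.36772223  0.06400057]
[ 0.51767737 -0.07471437  0.29989717] -18.247550512172257 [ 0.22  0.18 -0.23  1.82  0.04  1.15 -1.91]
```

```bash
python3 -m jog '[[-0.07,0.16,3,0],[-0.07,0.16,6,0],[-0.07,0.16,9,0],[-0.07,0.16,11.5,0],[-0.07,0.16,13,0],[-0.07,0.16,13.4,0],[-0.07,0.16,13.4,0]]' -1 20
python3 -m jog '[[0,0,0,0],[0,0,0,0],[0,0,0,0],[0,0,0,0],[0,0,0,0],[0,0,0,0],[0,0,0,0],[0,0,0,0],[0,0,0,0],[0,0,0,0]]' 1 20
```

```text
t: 2.18
eef_pos: [0.515, -0.0795, 0.1652]
tool_rot: [0.0, 0.987, -0.162, -0.001]
contact_force: [0.1, 0.1, 0.4]
gripper_width: 1.002
grasp_force: 0.0
t: 3.02
eef_pos: [0.5167, -0.0781, 0.167]
tool_rot: [0.0, 0.987, -0.161, 0.001]
contact_force: [-1.4, 0.6, 6.2]
gripper_width: 0.301
grasp_force: 28.3
```

```bash
python3 -m jog '[[0,0,-0.25,0],[0,0,-0.5,0],[-0.3,0,-0.5,0],[-0.6,0,-0.5,0],[-0.9,0,-0.5,0],[-0.9,0,-0.5,0]]' 1 20
python3 -m jog '[[-0.1,0,0,0],[-0.2,0,0,0],[-0.3,0,0,0],[-0.4,0,0,0],[-0.5,0,0,0],[-0.5,0,0,0]]' 1 20
python3 -m jog '[[-0.1,0,0,0],[-0.2,0,0,0],[-0.3,0,0,0],[-0.4,0,0,0],[-0.4,0,0,0],[-0.4,0,0,0]]' 1 20
python3 - <<'E'
from h import *
s=grab('scene');t=grab('top')
def crop(c,u0,v0,w,h,k): return cv2.resize(c['pixels'][v0:v0+h,u0:u0+w,::-1],None,fx=k,fy=k,interpolation=cv2.INTER_CUBIC)
cv2.imwrite('pics/c2.png',np.hstack([crop(s,215,170,80,100,5),crop(t,220,165,80,100,5)]))
E
```

```text
t: 3.52
eef_pos: [0.5088, -0.0748, 0.1718]
tool_rot: [-0.0, 0.987, -0.161, 0.002]
contact_force: [4.4, 1.1, -2.3]
gripper_width: 0.299
grasp_force: 27.1
t: 4.02
eef_pos: [0.5054, -0.0736, 0.1724]
tool_rot: [-0.0, 0.987, -0.161, 0.003]
contact_force: [6.9, -0.8, 0.7]
gripper_width: 0.304
grasp_force: 27.5
t: 4.52
eef_pos: [0.5019, -0.0723, 0.1727]
tool_rot: [-0.0, 0.987, -0.161, 0.003]
contact_force: [5.9, -0.2, 1.5]
gripper_width: 0.305
grasp_force: 27.5
```

View pics/c2.png

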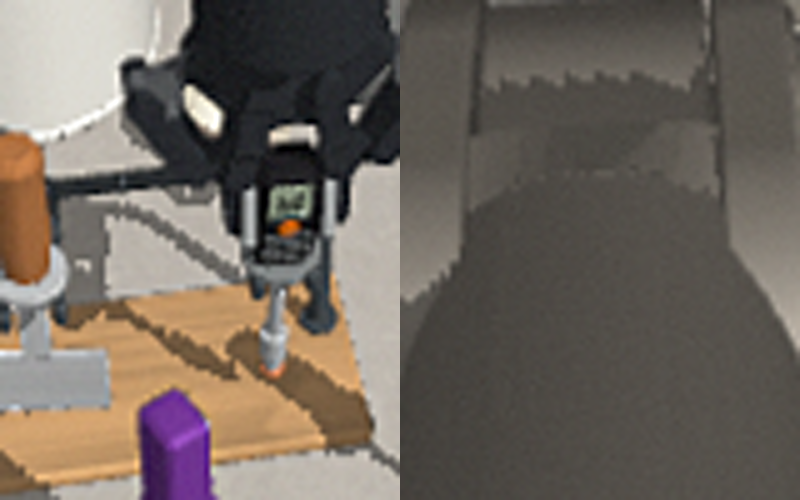

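Scene crop: the fingers hold the handle at crop (290,210). The collar is at (285,265), in the fork with the tips in front of it, and the foot at (272,370) is tilted. I measure the tilt from the sleeve.

```bash
cat >> h.py <<'E'
def tilt(c,verbose=1):
    """sleeve/stem axis vs. pivot (grasp point), from the scene cloud"""
    p,A=Rt(); g=p-A[:,2]*.019
    P=cloud(c).reshape(-1,3); px=c['pixels'].reshape(-1,3).astype(int); L=(P-g)@A   # tool axes
    m=(c['depth'].ravel()>0)&(abs(L[:,1])<.02)&(L[:,0]>-.03)&(L[:,0]<.06)&(L[:,2]>.11)&(L[:,2]<.14)
    vd=P-c['pose'][:3,3]; vd/=np.linalg.norm(vd,axis=1)[:,None]
    q=L[m]; w=px[m]; k=(w.min(1)>90)|(w[:,0]>w[:,2]+60); 
    if verbose: print('n',m.sum(),'z',g.round(4))
    return q,w,(vd[m]@A)
E
python3 - <<'E'
from h import *
c=load('scene'); q,w,vd=tilt(c)
for a,b,d in sorted(zip(q.round(4).tolist(),w.tolist(),vd.round(2).tolist()),key=lambda t:t[0][2]): print(a,b)
print(vd.mean(0))
E
```

```text
n 37 z [ 0.5018 -0.0723  0.1917]
[0.0143, -0.0012, 0.1108] [116, 120, 119]
[0.0112, 0.003, 0.1115] [213, 219, 225]
[0.0122, -0.0015, 0.1119] [174, 176, 175]
[0.0149, 0.0013, 0.1121] [153, 155, 156]
[0.0208, 0.0047, 0.1128] [160, 150, 141]
[0.0167, -0.0055, 0.113] [187, 189, 193]
[0.0102, 0.0005, 0.1135] [189, 193, 193]
[0.0169, -0.0031, 0.1138] [142, 144, 148]
[0.0146, -0.0058, 0.1141] [146, 149, 151]
[0.0144, -0.0035, 0.1143] [197, 199, 200]
[0.0208, -0.0048, 0.1146] [130, 117, 107]
[0.019, 0.0068, 0.1147] [202, 181, 160]
[0.0112, 0.0031, 0.1154] [185, 189, 195]
[0.012, -0.0015, 0.1155] [160, 162, 160]
[0.0172, 0.0041, 0.1157] [175, 180, 184]
[0.017, 0.0065, 0.1159] [201, 185, 167]
[0.0151, 0.0014, 0.1162] [201, 204, 204]
[0.013, -0.0037, 0.1163] [132, 136, 138]
[0.021, 0.0048, 0.1169] [187, 189, 192]
[0.0112, -0.0016, 0.1182] [136, 139, 137]
[0.0159, -0.0056, 0.1196] [95, 97, 98]
[0.013, -0.0037, 0.1201] [100, 100, 102]
[0.0125, 0.001, 0.1205] [159, 161, 162]
[0.0129, 0.0035, 0.1215] [165, 170, 176]
[0.0114, -0.0015, 0.1224] [138, 140, 140]
[0.0121, -0.0038, 0.1228] [112, 113, 114]
[0.0161, -0.0055, 0.1238] [92, 95, 96]
[0.0127, 0.0035, 0.1252] [171, 177, 182]
[0.0143, 0.0014, 0.1268] [156, 159, 161]
[0.0167, -0.0054, 0.1285] [95, 97, 98]
[0.0129, 0.0012, 0.1289] [166, 169, 172]
[0.0145, -0.0033, 0.13] [117, 118, 119]
[0.0145, -0.0009, 0.1305] [140, 143, 145]
[0.0161, -0.0054, 0.1316] [108, 95, 85]
[0.0156, 0.0041, 0.133] [161, 164, 164]
[0.0154, -0.0007, 0.1357] [122, 127, 131]
[0.0168, -0.0029, 0.137] [101, 106, 107]
[0.59276336 0.11147047 0.79759919]h.py:27: RuntimeWarning: invalid value encountered in divide
  vd=P-c['pose'][:3,3]; vd/=np.linalg.norm(vd,axis=1)[:,None]
```

The sleeve axis is about 19.5 mm off at 122 mm, which gives about 9°. I pull about 2 mm more, relax and lift.

```bash
python3 -m jog '[[-0.1,0,0,0],[-0.2,0,0,0],[-0.25,0,0,0],[-0.25,0,0,0],[-0.25,0,0,0]]' 1 20
python3 -m jog '[[0.25,0,0,0],[0.5,0,0,0],[0.5,0,-0.5,0],[0.5,0,-1.2,0],[0.5,0,-2,0],[0.5,0,-2.8,0],[0.5,0,-3,0],[0.5,0,-3,0]]' 1 25
cat >> h.py <<'E'
def axis(c):
    """fit sleeve cylinder (r 7 mm) front points -> (x,y offset at z, slopes) in tool axes about grasp point"""
    from scipy.optimize import least_squares
    q,w,vd=tilt(c); m=(w.max(1)-w.min(1)<15)&(q[:,2]>.114)&(q[:,2]<.134)&(q[:,0]<.025); q=q[m]
    def res(a):
        dx=q[:,0]-a[0]-a[2]*(q[:,2]-.1245); dy=q[:,1]-a[1]-a[3]*(q[:,2]-.1245)
        return np.r_[np.hypot(dx*np.cos(.2),dy)-.007,(a[2]-a[0]/.1245)*.01,(a[3]-a[1]/.1245)*.01]
    r=least_squares(res,[.02,0,.17,0],loss='soft_l1',f_scale=.001); a=r.x
    print('n',len(q),'off',a[:2].round(4),'line tilt deg x,y',np.degrees(np.arctan(a[:2]/.1245)).round(1),'slope',np.degrees(np.arctan(a[2:])).round(1)); return a
E
python3 - <<'E'
from h import *
c=grab('scene'); axis(c); print(bot.get_obs()['contact_force'],Rt()[0])
def crop(c,u0,v0,w,h,k): return cv2.resize(c['pixels'][v0:v0+h,u0:u0+w,::-1],None,fx=k,fy=k,interpolation=cv2.INTER_CUBIC)
cv2.imwrite('pics/c3.png',crop(c,205,150,110,110,5))
E
```

```text
t: 5.03
eef_pos: [0.4997, -0.0716, 0.1728]
tool_rot: [-0.0, 0.987, -0.161, 0.003]
contact_force: [5.7, 0.3, 2.7]
gripper_width: 0.3
grasp_force: 27.5
t: 5.7
eef_pos: [0.502, -0.0733, 0.2024]
tool_rot: [0.0, 0.987, -0.161, 0.001]
contact_force: [0.1, 0.6, -2.0]
gripper_width: 0.302
grasp_force: 27.2
n 35 z [ 0.5016 -0.0732  0.2208]
n 24 off [0.0257 0.0003] line tilt deg x,y [11.7  0.1] slope [9.2 0.6]
[-0.52978268  0.36107002 -1.63971059] [ 0.50166419 -0.07324133  0.20179913]h.py:27: RuntimeWarning: invalid value encountered in divide
  vd=P-c['pose'][:3,3]; vd/=np.linalg.norm(vd,axis=1)[:,None]
```

View pics/c3.png

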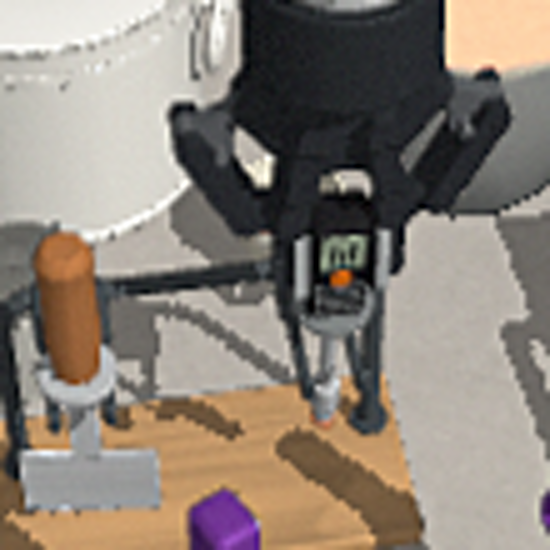

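Scene crop: the thermometer is above the fork, leaning with its foot to the back, at crop (325,415). The scraper is still in its hook. Next I check the purple obstacles before drawing out.

```bash
python3 - <<'E'
from h import *
for n in('scene',):
    c=load(n); P=cloud(c); p=c['pixels'].astype(int); m=(p[...,2]>p[...,1]+30)&(c['depth']>0)&(P[...,2]>.005)&(P[...,0]<.6)
    k,l,st,_=cv2.connectedComponentsWithStats(m.astype(np.uint8))
    for i in range(1,k):
        if st[i,4]>40: q=P[l==i]; print(n,st[i],np.median(q,0).round(3),q.min(0).round(3),q.max(0).round(3))
p,A=Rt(); print(p,A.round(3).tolist())
# goal: griddle frame
yaw=np.radians(-22); t=np.radians(12); up=np.array([np.cos(yaw),np.sin(yaw),0]); n=np.array([-np.sin(t)*up[0],-np.sin(t)*up[1],np.cos(t)])
ring=np.array([.4368,-.3683,.0646])
for h in (.06,.015,0,-.006):
    g=ring+n*(.150+h); tcp=g-[0,0,.019]; print(h,tcp.round(4),'tool cm',(A.T@(tcp-p)*100).round(2))
E
```

```text
scene [443 205  19  29 335] [ 0.395 -0.569  0.012] [ 0.347 -0.617  0.006] [ 0.431 -0.52   0.016]
scene [313 228  19  51 475] [ 0.401 -0.139  0.139] [ 0.39  -0.221  0.006] [ 0.468 -0.126  0.181]
scene [242 248  17  51 480] [0.425 0.017 0.14 ] [ 0.415 -0.003  0.007] [0.443 0.031 0.182]
scene [180 256  21  51 474] [0.464 0.129 0.133] [0.454 0.111 0.005] [0.482 0.145 0.181]
[ 0.50166419 -0.07324133  0.20179913] [[0.948, -0.318, 0.001], [-0.318, -0.948, -0.0], [0.001, -0.0, -1.0]]
0.06 [ 0.3963 -0.3519  0.251 ] tool cm [-1.13 29.77 -4.92]
0.015 [ 0.405  -0.3554  0.207 ] tool cm [-0.2  29.83 -0.52]
0 [ 0.4079 -0.3566  0.1923] tool cm [ 0.11 29.85  0.95]
-0.006 [ 0.409  -0.3571  0.1865] tool cm [ 0.23 29.86  1.53]
```

```bash
python3 -m jog '[[-1.5,0,0,0],[-3,0,0,0],[-4.5,0,0,0],[-6,0,0,0],[-6,0,-2,0],[-6,0,-5,0],[-6,0,-8,0],[-6,0,-11,0],[-6,0,-12.5,0],[-5.5,3,-12.5,0],[-4.8,6,-12.5,0.01],[-4.2,9,-12.5,0.02],[-3.6,12,-12.5,0.03],[-3,15,-12.5,0.04],[-2.5,18,-12.5,0.05],[-2,21,-12.5,0.06],[-1.5,24,-12.5,0.06],[-1.2,27,-12.5,0.06],[-1.1,29,-12.5,0.06],[-1.1,29.8,-12.5,0.06]]' 1 40
python3 -m jog '[[0,0,0,0],[0,0,2,0],[0,0,4,0],[0,0,6,0],[0,0,7,0],[0,0,7.5,0],[0,0,7.5,0],[0,0,7.5,0]]' 1 40
python3 - <<'E'
from h import *
import warnings; warnings.simplefilter('ignore')
c=grab('scene'); axis(c); p,A=Rt(); print(p,np.degrees(np.arctan2(A[1,0],A[0,0])),bot.get_obs()['contact_force'],proj(c,p))
u,v=proj(c,p+np.array([0,0,-.08])).astype(int)
cv2.imwrite('pics/c4.png',cv2.resize(c['pixels'][v-60:v+60,u-60:u+60,::-1],None,fx=5,fy=5,interpolation=cv2.INTER_CUBIC)); print(u,v)
E
```

```text
t: 7.42
eef_pos: [0.3945, -0.3554, 0.3256]
tool_rot: [0.0, 0.981, -0.193, -0.001]
contact_force: [-1.1, 0.0, -1.6]
gripper_width: 0.298
grasp_force: 42.8
t: 8.08
eef_pos: [0.3972, -0.3519, 0.252]
tool_rot: [0.0, 0.982, -0.19, 0.0]
contact_force: [0.8, -0.1, -0.9]
gripper_width: 0.302
grasp_force: 42.8
n 51 z [ 0.3973 -0.3523  0.2714]
n 32 off [ 0.025  -0.0002] line tilt deg x,y [11.4 -0.1] slope [6.8 2.6]
[ 0.39730625 -0.35229229  0.25241039] -21.926692421493556 [-0.09279177 -0.77656759 -1.19987983] [414.47381488 175.87337275]
404 201
```

View pics/c4.png

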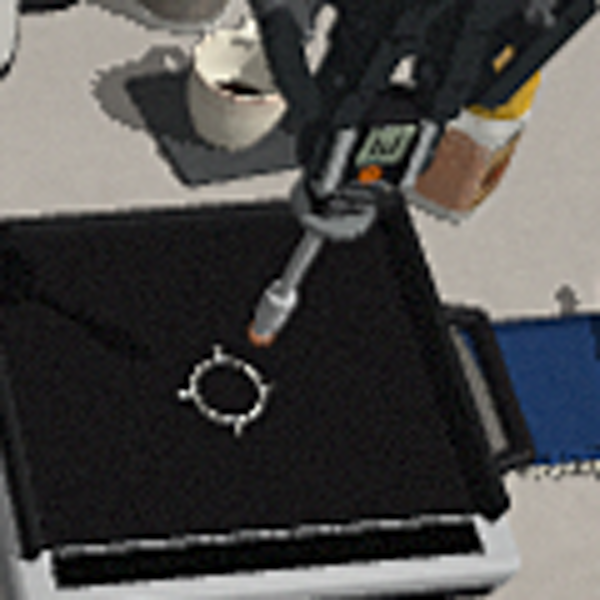

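The crop shows the foot at crop (261,337), with the ring at (228,390) below it, leaning square to the slope by eye. I descend along the plate normal to about 10 mm and look again.

```bash
python3 -m jog '[[0.2,0,1,0],[0.4,0,2,0],[0.6,0,3,0],[0.75,0,4,0],[0.9,0,4.7,0],[0.95,0,5,0],[0.95,0,5,0],[0.95,0,5,0],[0.95,0,5,0]]' 1 40
python3 - <<'E'
from h import *
import warnings; warnings.simplefilter('ignore')
c=grab('scene'); t=grab('top'); axis(c); p,A=Rt(); print(p,bot.get_obs()['contact_force'])
g=p-A[:,2]*.019; r=np.array([.4368,-.3683,.0646])
for a in(10,11,12,13):
    f_=g+.15*(A[:,0]*np.sin(np.radians(a))+A[:,2]*np.cos(np.radians(a))); print(a,f_.round(4),proj(c,f_).round(1),'plate-rel', ((f_-r)@A).round(4))
print('ring px',proj(c,r))
im=c['pixels'].astype(int); m=(im[...,0]>im[...,2]+45)&(im[...,0]>im[...,1]+25); m[:195]=0;m[235:]=0;m[:,:370]=0;m[:,415:]=0
v,u=np.nonzero(m); print('copper',len(u),u.mean(),v.mean(),v.max())
a=cv2.resize(c['pixels'][175:245,355:425,::-1],None,fx=6,fy=6,interpolation=cv2.INTER_CUBIC); b=cv2.resize(t['pixels'][225:295,365:425,::-1],None,fx=6,fy=6,interpolation=cv2.INTER_CUBIC)
cv2.imwrite('pics/c5.png',np.hstack([a,b]))
E
```

```text
t: 8.88
eef_pos: [0.4055, -0.3561, 0.2017]
tool_rot: [0.0, 0.982, -0.19, 0.0]
contact_force: [-0.3, -1.2, -1.0]
gripper_width: 0.301
grasp_force: 42.8
n 47 z [ 0.4055 -0.356   0.2208]
n 28 off [0.0252 0.0007] line tilt deg x,y [11.4  0.3] slope [10.   2.7]
[ 0.4055433  -0.35604381  0.20184147] [ 0.20716477 -0.65248193 -1.04614245]
10 [ 0.4298 -0.3659  0.0731] [389.9 218.7] plate-rel [-0.0074  0.0004 -0.0086]
11 [ 0.4322 -0.3668  0.0736] [389.6 217.8] plate-rel [-0.0048  0.0004 -0.009 ]
12 [ 0.4346 -0.3678  0.0742] [389.3 216.8] plate-rel [-0.0022  0.0004 -0.0096]
13 [ 0.4369 -0.3687  0.0747] [389.1 215.9] plate-rel [ 0.0003  0.0004 -0.0101]
ring px [388.06168167 218.65523456]
copper 11 389.8181818181818 218.9090909090909 220
```

View pics/c5.png

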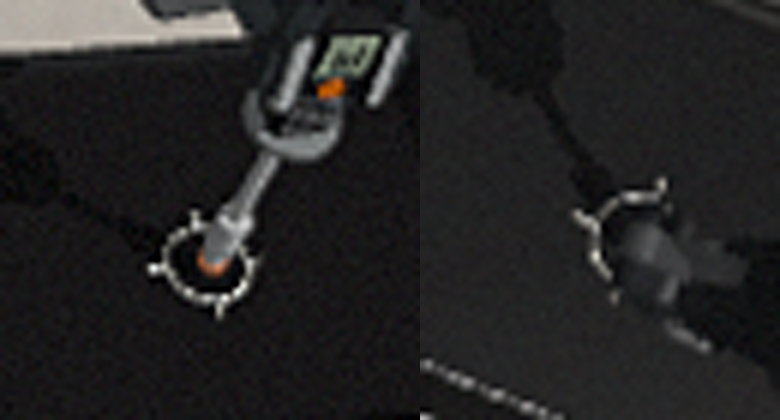

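The scene crop shows the foot at (212,262), seen over the middle of the ring with about 10 mm to go. The top crop shows the ring partly hidden by the tool. I press in small steps along the normal and watch the force: contact gives about 1 N, half way 4 N.

```bash
python3 -m jog '[[0.1,0,0.1,0],[0.2,0,0.3,0],[0.3,0,0.6,0],[0.32,0,0.7,0],[0.32,0,0.7,0],[0.32,0,0.7,0],[0.32,0,0.7,0]]' 1 40
for k in 1 2 3; do python3 -c "
from h import *
c=bot.read_camera('scene');print(bot.get_obs()['contact_force'].round(2),bot.get_obs()['eef_pos'].round(4))"; done
python3 -m jog '[[0.03,0,0.15,0],[0.06,0,0.3,0],[0.06,0,0.3,0],[0.06,0,0.3,0],[0.06,0,0.3,0],[0.06,0,0.3,0]]' 1 40
for k in 1 2 3; do python3 -c "
from h import *
c=bot.read_camera('scene');print(bot.get_obs()['contact_force'].round(2),bot.get_obs()['eef_pos'].round(4))"; done
```

```text
t: 9.57
eef_pos: [0.4084, -0.357, 0.1944]
tool_rot: [0.0, 0.982, -0.19, 0.0]
contact_force: [0.6, 0.8, -0.5]
gripper_width: 0.297
grasp_force: 42.9
[-0.82 -0.12 -0.11] [ 0.4085 -0.3571  0.1945]
[ 0.49 -0.07 -0.1 ] [ 0.4084 -0.3571  0.1945]
[0.13 0.11 0.72] [ 0.4084 -0.357   0.1945]
t: 10.22
eef_pos: [0.409, -0.3573, 0.1914]
tool_rot: [0.0, 0.982, -0.19, 0.0]
contact_force: [-0.1, 0.5, 1.2]
gripper_width: 0.301
grasp_force: 43.2
[-0.17  0.4   1.68] [ 0.4089 -0.3573  0.1914]
[-0.47  0.31  1.52] [ 0.409  -0.3573  0.1914]
[ 0.01 -0.91  1.26] [ 0.4089 -0.3573  0.1914]
```

```bash
python3 -m jog '[[0.03,0,0.15,0],[0.06,0,0.28,0],[0.06,0,0.28,0],[0.06,0,0.28,0],[0.06,0,0.28,0],[0.06,0,0.28,0]]' 1 40
python3 - <<'E'
from h import *
import warnings; warnings.simplefilter('ignore')
F=[]
for k in range(12): c=grab('scene'); F.append(bot.get_obs()['contact_force'])
print('F',np.mean(F,0),np.std(F,0)/3.5,Rt()[0]); axis(c)
q,w,vd=tilt(c,0); print('lowest sleeve/foot z',q[(w.max(1)>60)&(abs(q[:,1])<.006)][:,2].max())
t=grab('top')
a=cv2.resize(c['pixels'][175:245,355:425,::-1],None,fx=7,fy=7,interpolation=cv2.INTER_CUBIC)
cv2.imwrite('pics/c6.png',a)
E
```

```text
t: 10.87
eef_pos: [0.4094, -0.3575, 0.1886]
tool_rot: [0.0, 0.982, -0.19, 0.0]
contact_force: [0.5, 0.0, 3.0]
gripper_width: 0.297
grasp_force: 43.3
F [-0.04387479  0.14930894  2.80053029] [0.09195917 0.12936809 0.06881952] [ 0.40942204 -0.35746373  0.18850906]
n 144 z [ 0.4094 -0.3575  0.2075]
n 25 off [0.0253 0.0005] line tilt deg x,y [11.5  0.3] slope [ 9.5 -0. ]
lowest sleeve/foot z 0.13955209115836462
```

View pics/c6.png

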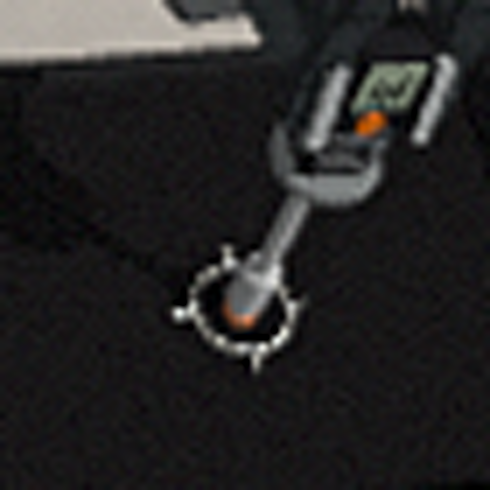

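The foot sits in the ring: crop (242,312), ring centre (245,307). The push is about 4 N, so the foot is about 6 mm in. I hold still for over 3 s.

```bash
Z='[[0,0,0,0],[0,0,0,0],[0,0,0,0],[0,0,0,0],[0,0,0,0],[0,0,0,0],[0,0,0,0],[0,0,0,0],[0,0,0,0],[0,0,0,0],[0,0,0,0],[0,0,0,0],[0,0,0,0],[0,0,0,0],[0,0,0,0],[0,0,0,0]]'; python3 -m jog '[[0,0,0,0],[0,0,0,0],[0,0,0,0],[0,0,0,0],[0,0,0,0],[0,0,0,0],[0,0,0,0],[0,0,0,0],[0,0,0,0],[0,0,0,0],[0,0,0,0],[0,0,0,0],[0,0,0,0],[0,0,0,0],[0,0,0,0],[0,0,0,0],[0,0,0,0],[0,0,0,0],[0,0,0,0],[0,0,0,0]]' 1 40
python3 -m jog '[[0,0,0,0],[0,0,0,0],[0,0,0,0],[0,0,0,0],[0,0,0,0],[0,0,0,0],[0,0,0,0],[0,0,0,0],[0,0,0,0],[0,0,0,0],[0,0,0,0],[0,0,0,0],[0,0,0,0],[0,0,0,0],[0,0,0,0],[0,0,0,0],[0,0,0,0],[0,0,0,0],[0,0,0,0],[0,0,0,0]]' 1 40
python3 -m jog '[[0,0,0,0],[0,0,0,0],[0,0,0,0],[0,0,0,0],[0,0,0,0],[0,0,0,0]]' 1 40
python3 - <<'E'
from h import *
import warnings; warnings.simplefilter('ignore')
F=[]
for k in range(6): c=grab('scene'); F.append(bot.get_obs()['contact_force'])
print(np.mean(F,0),Rt()[0]); axis(c)
print(bot.hand_in())
E
```

```text
t: 13.18
eef_pos: [0.4094, -0.3575, 0.1885]
tool_rot: [0.0, 0.982, -0.19, 0.0]
contact_force: [-0.5, 0.2, 3.4]
gripper_width: 0.298
grasp_force: 43.3
t: 14.85
eef_pos: [0.4094, -0.3575, 0.1885]
tool_rot: [0.0, 0.982, -0.19, 0.0]
contact_force: [-0.6, 0.0, 3.5]
gripper_width: 0.301
grasp_force: 43.3
t: 15.35
eef_pos: [0.4094, -0.3575, 0.1885]
tool_rot: [0.0, 0.982, -0.19, 0.0]
contact_force: [1.2, 0.2, 3.0]
gripper_width: 0.302
grasp_force: 43.3
[-0.52684739 -0.09011309  3.01118526] [ 0.40944054 -0.35747945  0.18853438]
n 143 z [ 0.4094 -0.3575  0.2075]
n 25 off [0.0253 0.0001] line tilt deg x,y [11.5  0. ] slope [10.  2.]
the job is handed in; nothing more can be done
None
```

The thermometer's foot is in the ring, tilted about 11.5° to match the 12° slope and pressed in about 6 mm (roughly 4 N); I held it still for over 3 s, handed the job in at about 15.7 s, and the arm is still holding it there for you to read.

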